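# Snap the retaining clip onto the slicer spindle

### The arm

A 6-joint arm with a two-finger parallel gripper is mounted at the origin on the work surface. World frame = base frame: x ahead of the robot, y to its left, z up, the work surface at z = 0. Lengths are in m, angles in rad, forces in N, time in s.
With the tool pointing down it reaches from about 0.35 to 0.775 m from the base axis. Payload 7.3 kg.
Tool frame: the origin (TCP) lies at the very end of the fingers, on their centre line; the grasp point (between the pads) lies 19 mm behind it; z points along the fingers, y is the line along which they close (so a half turn about z gives the same grasp; the last joint's range is limited). The gripper opens to 92 mm and grips with 3 to 60 N. Pads are 19 mm wide; open, the fingers measure 130 mm over their backs; the gripper's body (75 mm by 190 mm) begins 47 mm behind the grasp point.
Start: joints at [-1.391, 0.342, 1.524, -0, 1.275, -0.146], TCP at [0.168, -0.497, 0.227] pointing down, gripper open.
Joint ranges: [-2.53, 2.53], [-0.77, 2.02], [0.04, 2.7], [-1, 4.14], [0.28, 2.66], [-3.11, 3.11]. Speed limits (rad/s): [2.57, 2.57, 3.14, 3.14, 3.14, 3.14].

### API

Orientations are given as [roll, pitch, yaw] about the fixed x, y, z axes, in that order (R = Rz(yaw) Ry(pitch) Rx(roll)).
In Python, from cell import observe, read_camera, get_calibration, hand_in, search_frame gives the robot as it stands.
- The arm moves only by the tool step_arm, never from a script. Its argument "commands" is a list of rows, each an object with "translation": the shift along the tool's x, y, z in mm, a list of three; "roll": the turn about the tool's z in rad. In form: [{"translation": [x, y, z], "roll": roll}, ...]. A call has 1 to 20 rows; each row shifts and turns the commanded pose from where the row before left it, along the tool's axes as they then stand; what a row does not reach is not made up. A row lasts 1/12 s, in which the tool goes at most 41.7 mm and 7.16 degrees, less where a joint would pass 70% of its speed; a pose out of reach is approached as far as the arm can. A call is refused whole if a number of a shift passes 41.7 or a number of a turn 0.125, either way. A call with a gripper value outside its range is refused whole. "fingers" is the opening, from 0 (shut) to 1 (fully open), set as the call begins (left out, the last holds). The fingers move at their own pace and stop on an object; "grip_force" is the grip in N (left out, the last holds). Time passes only in rows, so rows that do not move let the fingers close. It gives the time, the measured TCP pose, the force, the opening and the grip force at its end, in the units of the state.
- observe(): the state, without advancing time (a new reading comes with each control period).
- read_camera(name): name is "scene" or "side" or "wrist"; returns the picture (384x512x3 uint8, red, green, blue); there is no depth.
- get_calibration(name): a dict with "camera_matrix" (3x3 intrinsics, pixels), "world_from_camera" (4x4, takes a point from camera to world coordinates). Camera axes: x right, y up, looking along -z (the intrinsics and any distortion apply to the point x, -y, -z); pixel columns grow to the right and rows downward; lengths in m; the calibration is good to about 2 mm. A picture is of the moment at which its call begins: read the wrist's pose just before it. get_calibration takes no time and is no camera call; for the wrist camera it gives the pose at the moment of the call.
- hand_in(): hands the job in; it is judged then, once.
Trained networks look in the newest picture that a camera, given by its name, has taken for a name from the list of things; names that differ only in an ending like _2 or _b are one class to them, and where a whole thing is asked for, a point or a joint stands for the part that bears it (a point fixed in the world has none). Each returns a list of dicts, best first, with "confidence" (0 to 1); they miss things now and then, are a little off and sometimes report something else, mostly with a low value. They report only what shows in the picture. A call takes as long as a camera call. They do not tell look-alikes from the thing itself.
- search_frame(camera, name): "at" ([x, y, z] in m, in world coordinates, good to about 4 mm: the middle of the surface that is visible of it).
The state is a dict: "time": time; "qpos": joint angles; "qvel": joint speeds; "joint_efforts": joint torques, N m; "tool_pos": TCP position; "tool_rot": TCP orientation; "contact_force": force on the tool from outside, world axes, zero at the start; "torque": the same for the moment, N m; "opening": finger opening in m; "grip_force": force on a finger pad.
Only numpy, scipy, OpenCV 4.12 (cv2) and the standard library are available. Lean on these libraries where they do the work, as an engineer would, in place of code of your own. Each camera call takes 0.05 s, during which the arm holds its last target. There are 200 camera calls.

### The job

Take the fork tool from its rest and with it push the split clip, which lies on the slicer's deck in front of the spindle, sideways into the spindle's groove until it snaps fully home; then keep a steady push of about 15 N on it with the fork for a good second to prove the seat, never pushing harder than 25 N and never touching the clip with the gripper. Lay the fork tool back in its rest and let go of it, with the clip left home and the other things on the table not shoved about.

Things in the scene. Friction and masses are not known exactly. Their poses are not given: they have to be found in the camera images.
- tool_grip (a point): Fork tool, black plastic handle and steel blade. This point: centre of the grip. +x along the tool to the fork, z up. Handle 22 mm wide (y), 28 mm tall, x from -61 to +52 mm. Collars 32 mm wide at x = -22..-16 and +16..+22 mm leave 32 mm of grip between them. The tine tips are 100 mm ahead; the blade's underside is 21.5 mm below this point.
- fork_tip (a point): Point on the fork tool's axis between the tips of its two tines, half-way up the 6 mm thick blade (which starts at the handle's front end, 47 mm ahead of tool_grip); 100 mm ahead of tool_grip and 18.5 mm below it, same axes. Tines 6 mm wide, centred 14 mm either side of the axis, with a notch 22 mm wide and 16 mm deep between them.
- rest_seat (a point): Grey fixed tool rest: two U saddles, 33 mm ahead of and 44 mm behind this point along its x, each 12 mm thick, floors 24 mm above the table, walls 38 mm apart inside and 14 mm high. The tool lies in both; then tool_grip is at this point (38 mm above the table), its x along this x, with up to 8 mm of play sideways.
- clip_throat (a point): Dark steel split clip, 8 mm thick, loose and flat on the slicer's deck, mouth towards the spindle. This point: centre of its throat, half-way up; +x out of its mouth. Back block 36 mm wide, x from -20 to -10 mm; behind it a tab 18 mm wide to x = -34 mm. The tines straddle the tab (2 mm spare each side) and push on the shoulders at x = -20 mm.
- spindle_groove (a point): Slicer drive unit, fixed: middle of the slot in which its upright steel spindle is clamped, 4 mm above the deck (69 mm above the table). +x: direction in which the clip is pushed on, along the slot. The spindle itself is clamped immovably anywhere up to 9 mm before or behind this point along x (not measured). The deck (65 mm above the table) reaches 93 mm in front of this point.
- washer: Loose plain closed steel washer, 40 mm across, 6 mm thick, lying on the table; not the clip. Origin at the centre of its underside.
- collar: Loose aluminium collar, 48 mm across and 22 mm tall. Origin at the centre of its underside.
- bottle_a: Squeeze bottle standing on the table, 40 mm across and 130 mm tall. Origin at the centre of its underside.
- bottle_b: Squeeze bottle standing on the table, 40 mm across and 130 mm tall. Origin at the centre of its underside.
- bowl: Steel bowl, 140 mm across and 60 mm tall. Origin at the centre of its underside.
- jar: Jar, 66 mm across and 90 mm tall. Origin at the centre of its underside.
- spoon: Black plastic serving spoon lying on the table. Origin at its underside.
- tool: The whole fork tool, about 130 to 210 g; its origin is 22 mm below tool_grip, same axes.
- clip: The whole clip, 50 g; origin 4 mm below clip_throat, same axes. Its two springy arms reach to x = +12 mm, with round lips 16 mm apart that spread over the 20 mm groove: they meet the spindle about 15 mm before home, resist with some 4 to 9 N, then snap past, and the clip stops dead on the spindle. Home, its throat is on the spindle's own axis.
- clip_left (a joint): Springing of the clip's left arm (rad): 0 when it is at rest, growing as it is spread outwards; about 0.1 while the lips ride over the spindle, back near 0 once it has snapped home.
- clip_right (a joint): Springing of the clip's right arm (rad): 0 when it is at rest, growing as it is spread outwards; about 0.1 while the lips ride over the spindle, back near 0 once it has snapped home.
- slicer: The slicer drive unit's housing, 176 x 166 mm, 65 mm tall, fixed; origin at the centre of its underside, same axes as spindle_groove, which lies 5 mm ahead of it in x. The spindle's groove is 20 mm in diameter and reaches from the deck to 12 mm above it; over it is a head 26 mm in diameter and 22 mm tall.
There are look-alikes about, which are no part of the job. Leave any purple look-alike of the tool alone.

How it is judged:
On the way, in this order (a step that is already met when the one before it is completed fails the run):
1. the fork tool is lifted out of its rest (z of tool_grip in the frame of rest_seat above 0.03 m), for 0.1 s.
2. the clip is home on the spindle (snapped past, both arms sprung back) while the fork pushes on it with more than 10 N, kept up for 0.3 s (x of clip_throat in the frame of spindle_groove between -0.0115 and 0.0115 m and y of clip_throat in the frame of spindle_groove between -0.003 and 0.003 m and value of joint each of clip_left, clip_right below 0.04 rad and contact force between tool and clip above 10 N), for 0.3 s.
At the end, for the whole second after the job is handed in: Clip flat and snapped home, arms sprung back (below 0.04 rad), throat within 11.5 mm of the slot's middle along it, 3 mm across, 4 mm in height; fork tool in both saddles of its rest, grip within 15 mm along, 12 mm across and 6 mm in height of the seat; both let go and at rest (x of clip_throat in the frame of spindle_groove between -0.0115 and 0.0115 m and y of clip_throat in the frame of spindle_groove between -0.003 and 0.003 m and value of joint each of clip_left, clip_right below 0.04 rad and z of clip_throat in the frame of spindle_groove between -0.004 and 0.004 m and angle between clip_throat's own z axis and vertical below 0.12 rad and x of tool_grip in the frame of rest_seat between -0.015 and 0.015 m and y of tool_grip in the frame of rest_seat between -0.012 and 0.012 m and z of tool_grip in the frame of rest_seat between -0.006 and 0.006 m and linear speed of each of tool, clip below 0.02 m/s); the robot touches nothing.
It fails at once if the fork pushes the clip with more than 25 N (contact force between tool and clip above 25 N).
It fails at once if the gripper touches the clip (contact force between any of the fingers, the arm and clip above 0.3 N).
It fails at once if a bystander is moved by more than 30 mm (distance of any of washer, collar, bottle_a, bottle_b, bowl, jar, spoon from where it was at the start of the episode above 0.03 m).
It also fails if it takes over 72 s, if anything falls off the work surface, if the arm or the gripper's body presses on something with over 40 N, if the wrist force passes 120 N, or if a joint passes its speed limit or range.

## Working session

There is one attempt and no reset: what is moved stays moved. The work goes in short steps, Python scripts to look and compute and a tool call to move; the robot and the scene stay as the last step left them, time stands still between calls to the robot, and variables do not carry over. Pictures are saved under pics/ and viewed, at most 10 in all, crops included, and the job is handed in when it is done.

Besides the shell and the picture viewer there is one more tool, called after ">>>" as name(argument=value, ...) on one line, values as JSON. step_arm: Moves the arm, as the interface text tells. Its arguments: {"type":"object","properties":{"commands":{"type":"array"},"fingers":{"type":"number"},"grip_force":{"type":"number"}},"required":["commands"]}

```bash
mkdir -p pics; python3 - <<'E'
from cell import *
import cv2,numpy as np
s=observe();print(s['time'],s['tool_pos'],s['tool_rot'],s['opening'])
ims=[]
for c in ['scene','side']:
    im=read_camera(c);cv2.imwrite(f'pics/{c}0.png',im[...,::-1]);
    k=get_calibration(c);print(c,np.round(k['camera_matrix'],1).tolist(),np.round(k['world_from_camera'],3).tolist(),k.keys())
    for n in ['tool_grip','tool','fork_tip','clip_throat','clip','slicer','spindle_groove','rest_seat','washer','collar','bottle_a','bowl','jar','spoon']:
        try: print(n,[(np.round(d['at'],3).tolist(),round(d['confidence'],2)) for d in search_frame(c,n)][:4])
        except Exception as e: print(n,e)
    ims.append(im)
E
```

```text
0.0 [ 0.16799056 -0.49698271  0.22603818] [-3.14008020e+00 -2.42845990e-04  3.25809617e-01] 0.09202975104675652
scene [[370.7, 0.0, 261.8], [0.0, 370.7, 186.2], [0.0, 0.0, 1.0]] [[-0.286, -0.778, 0.559, 1.095], [0.958, -0.237, 0.16, 0.168], [0.008, 0.582, 0.813, 0.908], [0.0, 0.0, 0.0, 1.0]] dict_keys(['camera_matrix', 'world_from_camera'])
tool_grip [([0.576, 0.181, 0.047], 0.67), ([0.37, 0.226, 0.024], 0.63)]
tool [([0.371, 0.225, 0.025], 0.95), ([0.572, 0.188, 0.052], 0.92)]
fork_tip [([0.374, 0.226, 0.023], 0.62)]
clip_throat [([0.586, -0.071, 0.068], 0.48)]
clip [([0.586, -0.075, 0.074], 0.69)]
slicer [([0.657, -0.082, 0.062], 0.86)]
spindle_groove [([0.649, -0.082, 0.064], 0.57)]
rest_seat [([0.553, 0.203, 0.006], 0.93), ([0.573, 0.188, 0.052], 0.58)]
washer [([0.652, -0.081, 0.067], 0.46)]
collar [([0.576, 0.183, 0.05], 0.53), ([0.437, -0.122, 0.019], 0.49)]
bottle_a [([0.726, 0.229, 0.083], 0.75), ([0.711, 0.147, 0.078], 0.62), ([0.571, 0.188, 0.052], 0.2)]
bowl [([0.628, 0.469, 0.028], 0.73), ([0.575, -0.462, 0.065], 0.7)]
jar [([0.575, -0.462, 0.065], 0.95)]
spoon [([0.45, 
[... 299 characters left out ...]
[([0.548, 0.176, 0.045], 0.81), ([0.367, 0.205, 0.028], 0.58)]
fork_tip [([0.554, 0.18, 0.041], 0.78), ([0.371, 0.206, 0.031], 0.68)]
clip_throat [([0.587, -0.082, 0.072], 0.66), ([0.394, -0.276, 0.013], 0.57)]
clip [([0.585, -0.079, 0.074], 0.62), ([0.71, 0.229, 0.092], 0.6)]
slicer [([0.626, -0.131, 0.064], 0.61)]
spindle_groove [([0.632, -0.132, 0.063], 0.94)]
rest_seat [([0.542, 0.17, 0.004], 0.74), ([0.698, 0.128, 0.067], 0.57)]
washer [([0.429, -0.133, 0.02], 0.29)]
collar []
bottle_a [([0.698, 0.129, 0.068], 0.85), ([0.71, 0.227, 0.088], 0.61)]
bowl [([0.645, 0.493, 0.04], 0.7)]
jar [([0.557, -0.498, 0.072], 0.69)]
spoon [([0.393, -0.278, 0.012], 0.96), ([0.585, -0.081, 0.072], 0.23)]
```

View pics/scene0.png

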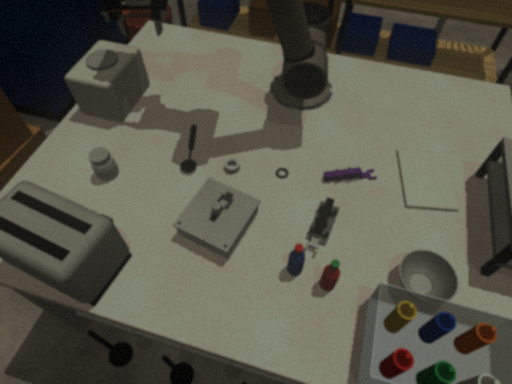

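View pics/side0.png

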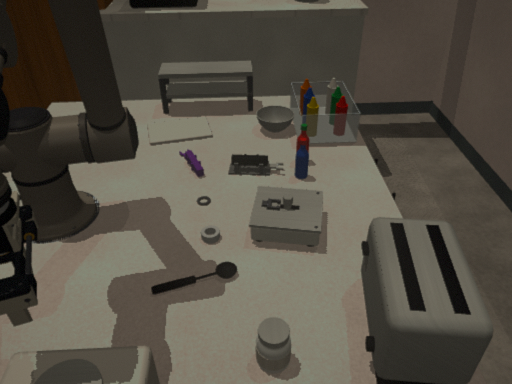

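Black tool at scene (322,218) / side (255,163) lies in the grey rest, with the fork towards +x. The purple one at scene (348,174) / side (193,160) is the look-alike. The clip on the slicer deck is at scene (217,208), side (270,205). I'll confirm with an enlarged crop.

```bash
python3 - <<'E'
import cv2,numpy as np
a=cv2.imread('pics/scene0.png');b=cv2.imread('pics/side0.png')
def c(i,x,y,w=80,h=60): return cv2.convertScaleAbs(cv2.resize(i[y:y+h,x:x+w],(400,300),interpolation=cv2.INTER_CUBIC),alpha=1.5)
cv2.imwrite('pics/crop0.png',np.vstack([np.hstack([c(a,280,195),c(a,177,180)]),np.hstack([c(b,222,135),c(b,248,180)])]))
E
```

```text
(no output)
```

View pics/crop0.png

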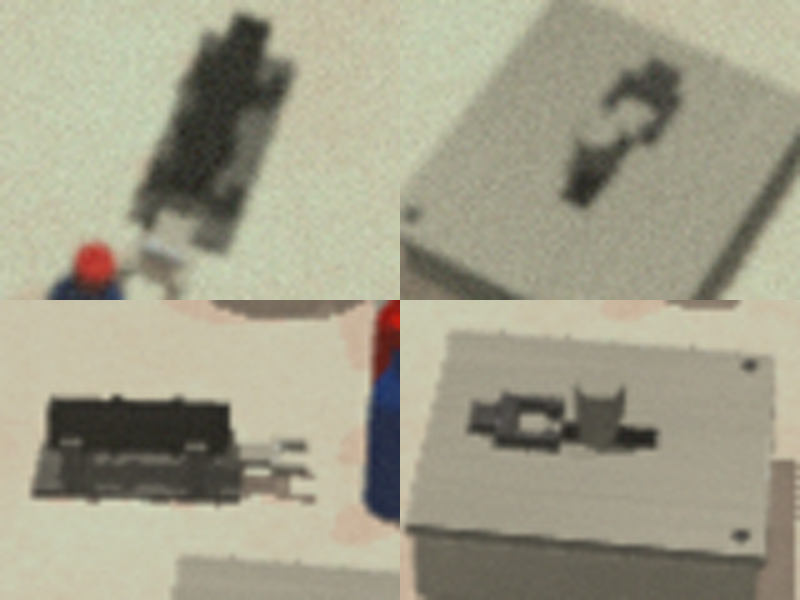

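```bash
cat > h.py <<'E'
from cell import *
import numpy as np, cv2
def ray(c,u,v,z,k=None):
    k=k or get_calibration(c);M=np.array(k['world_from_camera']);K=np.array(k['camera_matrix'])
    d=M[:3,:3]@np.array([(u-K[0,2])/K[0,0],-(v-K[1,2])/K[1,1],-1]);o=M[:3,3]
    return o+d*(z-o[2])/d[2]
def proj(c,p,k=None):
    k=k or get_calibration(c);M=np.linalg.inv(np.array(k['world_from_camera']));K=np.array(k['camera_matrix'])
    q=M[:3,:3]@np.array(p)+M[:3,3];q=np.array([q[0],-q[1],-q[2]]);return (K@q/q[2])[:2]
E
python3 - <<'E'
from h import *
f=lambda *a:print(a,np.round(ray(*a),4))
for p in [(258,186.4),(322.4,191),(321,231),(249.6,225)]: f('side',*p,.065)
print('tool top rear/front side far edge');
f('side',222+50/5,135+98/5,.052);f('side',222+230/5,135+102/5,.052)
f('side',222+303/5,135+145/5,.021);f('side',222+310/5,135+196/5,.021)
print('scene handle');f('scene',280+250/5,195+20/5,.052);f('scene',280+170/5,195+210/5,.052)
print('clip tab end, mouth');f('side',248+470/5-80,180+117/5,.073);f('side',248+560/5-80,180+122/5,.073)
f('scene',177+268/5,180+70/5,.073);f('scene',177+222/5,180+122/5,.073)
print('head top');f('scene',177+195/5,180+147/5,.099);f('side',248+200/5,180+92/5,.099)
print('slot far end');f('side',248+257/5,180+137/5,.065);f('scene',177+180/5,180+200/5,.065)
E
```

```text
('side', 258, 186.4, 0.065) [0.5602 0.0082 0.065 ]
('side', 322.4, 191, 0.065) [ 0.7317 -0.0244  0.065 ]
('side', 321, 231, 0.065) [ 0.6997 -0.1851  0.065 ]
('side', 249.6, 225, 0.065) [ 0.5302 -0.1523  0.065 ]
tool top rear/front side far edge
('side', 232.0, 154.6, 0.052) [0.4908 0.2013 0.052 ]
('side', 268.0, 155.4, 0.052) [0.6017 0.1891 0.052 ]
('side', 282.6, 164.0, 0.021) [0.6475 0.1853 0.021 ]
('side', 284.0, 174.2, 0.021) [0.6457 0.1282 0.021 ]
scene handle
('scene', 330.0, 199.0, 0.052) [0.4934 0.1926 0.052 ]
('scene', 314.0, 237.0, 0.052) [0.6222 0.1745 0.052 ]
clip tab end, mouth
('side', 262.0, 203.4, 0.073) [ 0.5654 -0.0787  0.073 ]
('side', 280.0, 204.4, 0.073) [ 0.611  -0.0858  0.073 ]
('scene', 230.6, 194.0, 0.073) [ 0.5709 -0.0707  0.073 ]
('scene', 221.4, 204.4, 0.073) [ 0.6098 -0.083   0.073 ]
head top
('scene', 216.0, 209.4, 0.099) [ 0.6432 -0.0831  0.099 ]
('side', 288.0, 198.4, 0.099) [ 0.6294 -0.096   0.099 ]
slot far end
('side', 299.4, 207.4, 0.065) [ 0.6605 -0.0912  0.065 ]
('scene', 213.0, 220.0, 0.065) [ 0.6572 -0.0896  0.065 ]
```

The crop confirms it: black handle and steel fork in the grey rest (fork at scene (313,250)), and the clip with its tab towards the robot, mouth towards the spindle. Slicer yaw is about -0.19 and tool yaw about -0.13. I'm going above the tool.

>>> step_arm(commands=[{"translation": [0,0,0],"roll": 0.114},{"translation": [0,0,0],"roll": 0.114},{"translation": [0,0,0],"roll": 0.114},{"translation": [0,0,0],"roll": 0.114},{"translation": [22,-30,0],"roll": 0},{"translation": [22,-30,0],"roll": 0},{"translation": [22,-30,0],"roll": 0},{"translation": [22,-30,0],"roll": 0},{"translation": [22,-30,0],"roll": 0},{"translation": [22,-30,0],"roll": 0},{"translation": [22,-30,0],"roll": 0},{"translation": [22,-30,0],"roll": 0},{"translation": [22,-30,0],"roll": 0},{"translation": [22,-30,0],"roll": 0},{"translation": [22,-30,0],"roll": 0}], fingers=1)

```text
time: 2.75
tool_pos: [0.4519, -0.2, 0.2269]
tool_rot: [3.141, -0.0, -0.13]
contact_force: [0.1, -0.4, 0.9]
opening: 0.0918
grip_force: 0.0
```

```bash
python3 - <<'E'
from h import *
s=observe();print(s['time'],s['tool_pos'],s['tool_rot']);k=get_calibration('wrist');M=np.array(k['world_from_camera']);print(np.round(M,3).tolist(),np.round(k['camera_matrix'],1).tolist())
for n,p in [('clip',(.59,-.08,.07)),('head',(.636,-.09,.09)),('slot',(.66,-.09,.065)),('tool',(.55,.185,.05))]: print(n,proj('wrist',p))
E
```

```text
2.75 [ 0.45192537 -0.20003822  0.22692833] [ 3.14123613e+00 -4.81857127e-04 -1.30175711e-01]
[[-0.13, 0.944, 0.305, 0.536], [-0.992, -0.123, -0.04, -0.211], [-0.0, -0.307, 0.952, 0.385], [0.0, 0.0, 0.0, 1.0]] [[290.2, 0.0, 255.7], [0.0, 290.2, 194.1], [0.0, 0.0, 1.0]]
clip [118.36896566  61.16760035]
head [104.8115582   -0.14550283]
slot [110.65915312 -20.80693183]
tool [-90.67669946 134.56755748]
```

>>> step_arm(commands=[{"translation": [16,-32,0],"roll": 0},{"translation": [16,-32,0],"roll": 0},{"translation": [16,-32,0],"roll": 0},{"translation": [16,-32,0],"roll": 0},{"translation": [0,0,0],"roll": 0}])

```text
time: 3.17
tool_pos: [0.5334, -0.0781, 0.2266]
tool_rot: [-3.14, -0.001, -0.125]
contact_force: [-1.5, -0.7, -1.1]
opening: 0.0919
grip_force: 0.0
```

```bash
python3 - <<'E'
from h import *
import pickle
k=get_calibration('wrist');im=read_camera('wrist');pickle.dump(k,open('k1.pkl','wb'))
cv2.imwrite('pics/w1.png',cv2.resize(im[...,::-1],(800,600),interpolation=cv2.INTER_CUBIC))
for n in ['clip_throat','clip','spindle_groove']: print(n,search_frame('wrist',n)[:2])
E
```

```text
clip_throat [{'at': [0.5822, -0.0741, 0.0717], 'confidence': 0.97}, {'at': [0.6019, -0.0684, 0.0776], 'confidence': 0.27}]
clip [{'at': [0.5832, -0.0772, 0.07], 'confidence': 0.84}]
spindle_groove [{'at': [0.637, -0.0887, 0.0646], 'confidence': 0.61}]
```

View pics/w1.png

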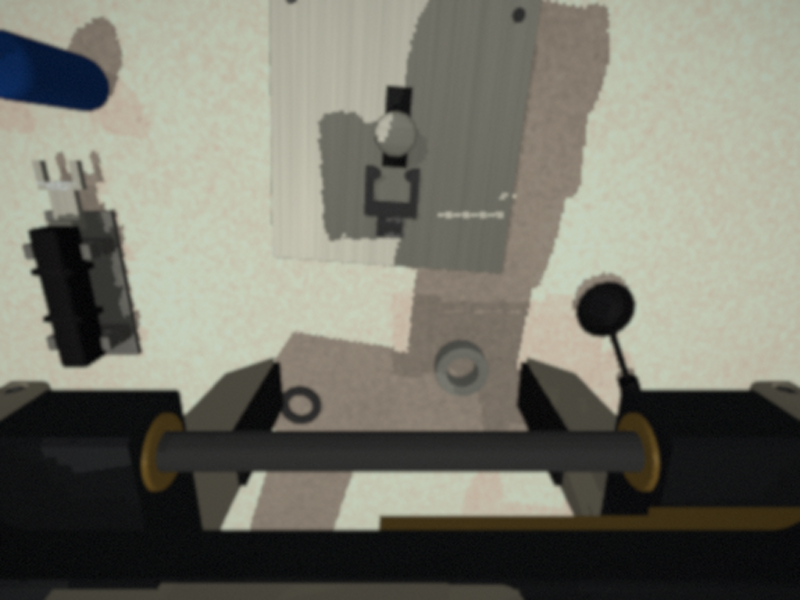

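The picture shows the slot end at (399,88), spindle head (395,132), clip arms (366–418,168) and tab end (390,235). The tool and rest are at left (65–130,160–365).

```bash
python3 - <<'E'
from h import *
import pickle
k=pickle.load(open('k1.pkl','rb'));print(np.round(np.array(k['world_from_camera'])[:3,3],3))
def f(n,u,v,z):
    p=ray('',u*.64,v*.64,z,k);print(n,np.round(p,4));return p
a=f('slot far',399,88,.065);f('slot near',395,166,.065)
f('head top',395,132,.099)
l=f('front L',272,257,.065);r=f('front R',502,272,.065);print('yaw edge',np.arctan2(l[0]-r[0],-(l[1]-r[1]))*1)
b=f('block mid',391,216,.073);t=f('tab end',390,236,.073);f('blockL',365,213,.073);f('blockR',418,218,.073)
f('tabL',377,234,.073);f('tabR',402,236,.073)
f('lipsL',368,168,.073);f('lipsR',418,170,.073)
f('tool rear L',62,366,.052);f('tool rear R',97,360,.052);f('tool front L',32,230,.052);f('front R',75,226,.052)
f('tines tipL',38,163,.021);f('tines tipR',97,153,.021)
E
```

```text
[ 0.617 -0.089  0.384]
slot far [ 0.6591 -0.0926  0.065 ]
slot near [ 0.6119 -0.0839  0.065 ]
head top [ 0.6314 -0.0869  0.099 ]
front L [0.5609 0.0116 0.065 ]
front R [ 0.5294 -0.1513  0.065 ]
yaw edge 2.9504054080338573
block mid [ 0.5801 -0.0772  0.073 ]
tab end [ 0.5667 -0.0747  0.073 ]
blockL [ 0.5843 -0.0599  0.073 ]
blockR [ 0.5765 -0.0952  0.073 ]
tabL [ 0.5691 -0.066   0.073 ]
tabR [ 0.5656 -0.0829  0.073 ]
lipsL [ 0.613  -0.0662  0.073 ]
lipsR [ 0.6076 -0.0987  0.073 ]
tool rear L [0.4918 0.203  0.052 ]
tool rear R [0.4935 0.1732 0.052 ]
tool front L [0.6003 0.1863 0.052 ]
front R [0.5992 0.1539 0.052 ]
tines tipL [0.6476 0.1883 0.021 ]
tines tipR [0.6489 0.1409 0.021 ]
```

>>> step_arm(commands=[{"translation": [-10,-33,0],"roll": 0},{"translation": [-10,-33,0],"roll": 0},{"translation": [-10,-33,0],"roll": 0},{"translation": [-10,-33,0],"roll": 0},{"translation": [-10,-33,0],"roll": 0},{"translation": [-10,-33,0],"roll": 0},{"translation": [-10,-33,0],"roll": 0},{"translation": [-7,-30,0],"roll": 0},{"translation": [0,0,0],"roll": 0},{"translation": [0,0,0],"roll": 0}])

```text
time: 4.2
tool_pos: [0.4883, 0.1856, 0.2268]
tool_rot: [3.141, -0.0, -0.129]
contact_force: [-1.1, -0.7, -0.5]
opening: 0.0916
grip_force: 0.0
```

```bash
python3 - <<'E'
from h import *
import pickle
s=observe();print(s['tool_pos'],s['tool_rot'])
k=get_calibration('wrist');im=read_camera('wrist');pickle.dump(k,open('k2.pkl','wb'))
for p in [(.49,.19,.05),(.64,.165,.02)]: print(proj('',p,k)) 
u,v=proj('',(.56,.18,.04),k);x0=int(np.clip(u-80,0,352));y0=int(np.clip(v-60,0,264));print(x0,y0)
cv2.imwrite('pics/w2.png',cv2.resize(im[y0:y0+120,x0:x0+160,::-1],(800,600),interpolation=cv2.INTER_CUBIC))
for n in ['tool_grip','fork_tip','rest_seat']: print(n,search_frame('wrist',n)[:2])
E
```

```text
[0.48828274 0.18560877 0.22678959] [ 3.14118301e+00 -2.23252422e-04 -1.29185097e-01]
[252.3471101  174.06365638]
[257.04879113  35.88032465]
173 51
tool_grip [{'at': [0.5664, 0.1871, 0.0479], 'confidence': 0.86}, {'at': [0.3706, 0.217, 0.0291], 'confidence': 0.81}]
fork_tip [{'at': [0.569, 0.183, 0.0524], 'confidence': 0.81}, {'at': [0.3738, 0.2193, 0.0284], 'confidence': 0.71}]
rest_seat [{'at': [0.5526, 0.202, 0.0059], 'confidence': 0.93}]
```

View pics/w2.png

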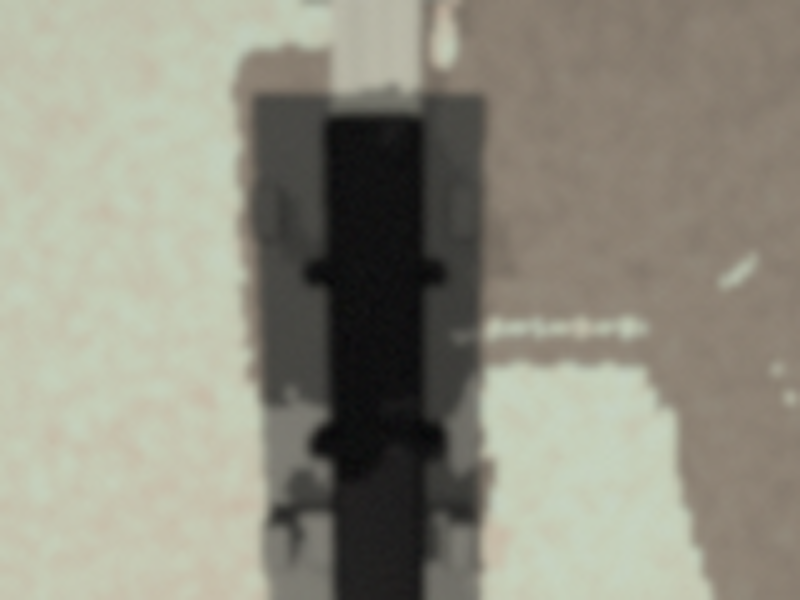

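```bash
python3 - <<'E'
from h import *
import pickle
k=pickle.load(open('k2.pkl','rb'))
def f(n,u,v,z):
    p=ray('',173+u/5,51+v/5,z,k)[:2];print(n,np.round(p,4));return p
a=f('front end',374,116,.052);l=f('far',376,150,.052);r=f('near',378,560,.052);d=l-r;print(np.arctan2(d[1],d[0]))
f('L',330,150,.052);f('R',422,150,.052)
for z in (.052,.038):
  c1=f('c1',375,272,z);c2=f('c2',377,440,z);print('mid',(c1+c2)/2,np.linalg.norm(c1-c2))
u=d/np.linalg.norm(d);print('grip from front',a-u*.052)
# rest edges
fl=f('rl',252,97,.03);fr=f('rr',487,97,.03);d=fl-fr;print(np.arctan2(-d[0],d[1]))
E
```

```text
front end [0.5992 0.1803]
far [0.5925 0.1808]
near [0.5042 0.1925]
-0.13187221037280014
L [0.5938 0.1905]
R [0.5912 0.171 ]
c1 [0.5678 0.1844]
c2 [0.5316 0.1889]
mid [0.54969722 0.18667042] 0.03646433739380734
c1 [0.5676 0.1848]
c2 [0.5299 0.1895]
mid [0.54875734 0.18715389] 0.0379995063419285
grip from front [0.54767206 0.18710835]
rl [0.6085 0.2074]
rr [0.6017 0.1548]
-0.12912192370131786
```

>>> step_arm(commands=[{"translation": [30,-4.5,0],"roll": 0},{"translation": [30,-4.5,0],"roll": 0},{"translation": [0,0,30],"roll": 0},{"translation": [0,0,30],"roll": 0},{"translation": [0,0,30],"roll": 0},{"translation": [0,0,30],"roll": 0},{"translation": [0,0,30],"roll": 0},{"translation": [0,0,20],"roll": 0},{"translation": [0,0,10],"roll": 0},{"translation": [0,0,10],"roll": 0},{"translation": [0,0,5],"roll": 0},{"translation": [0,0,5],"roll": 0},{"translation": [0,0,3],"roll": 0},{"translation": [0,0,0],"roll": 0}])

```text
time: 5.57
tool_pos: [0.5494, 0.1869, 0.0239]
tool_rot: [-3.141, -0.001, -0.13]
contact_force: [0.4, 0.5, 0.2]
opening: 0.092
grip_force: 0.0
```

>>> step_arm(commands=[{"translation": [0,0,2.5],"roll": 0},{"translation": [0,0,0],"roll": 0},{"translation": [0,0,0],"roll": 0},{"translation": [0,0,0],"roll": 0},{"translation": [0,0,0],"roll": 0},{"translation": [0,0,0],"roll": 0},{"translation": [0,0,0],"roll": 0},{"translation": [0,0,0],"roll": 0},{"translation": [0,0,0],"roll": 0},{"translation": [0,0,0],"roll": 0}], fingers=0, grip_force=60)

```text
time: 6.4
tool_pos: [0.5491, 0.1869, 0.0212]
tool_rot: [3.142, -0.0, -0.13]
contact_force: [0.1, -0.2, 0.1]
opening: 0.0294
grip_force: 0.0
```

>>> step_arm(commands=[{"translation": [0,0,0],"roll": 0},{"translation": [0,0,0],"roll": 0},{"translation": [0,0,0],"roll": 0},{"translation": [0,0,0],"roll": 0},{"translation": [0,0,0],"roll": 0}])

```text
time: 6.82
tool_pos: [0.5491, 0.1869, 0.0212]
tool_rot: [3.141, 0.0, -0.13]
contact_force: [0.3, 0.2, 0.8]
opening: 0.0216
grip_force: 60.0
```

>>> step_arm(commands=[{"translation": [0,0,-10],"roll": 0},{"translation": [0,0,-22],"roll": 0},{"translation": [0,0,-22],"roll": 0},{"translation": [0,0,-22],"roll": 0},{"translation": [0,0,-22],"roll": 0},{"translation": [0,0,-22],"roll": 0},{"translation": [-6,25,0],"roll": 0.01},{"translation": [-6,25,0],"roll": 0.01},{"translation": [-6,25,0],"roll": 0.01},{"translation": [-6,25,0],"roll": 0.01},{"translation": [-6,25,0],"roll": 0.01},{"translation": [-6,25,0],"roll": 0.01},{"translation": [-6,25,0],"roll": 0},{"translation": [-6,25,0],"roll": 0},{"translation": [-6,25,0],"roll": 0},{"translation": [-6,25,0],"roll": 0},{"translation": [0,0,0],"roll": 0}])

```text
time: 8.23
tool_pos: [0.4463, -0.0522, 0.1417]
tool_rot: [3.14, 0.001, -0.193]
contact_force: [0.5, -0.4, -1.8]
opening: 0.021
grip_force: 60.0
```

```bash
python3 - <<'E'
from h import *
import pickle
s=observe();print(s['tool_pos'],s['tool_rot'],s['contact_force'],s['opening'])
k=get_calibration('wrist');im=read_camera('wrist');pickle.dump(k,open('k3.pkl','wb'))
cv2.imwrite('pics/w3f.png',im[...,::-1])
u,v=proj('',(.565,-.075,.1),k);x0=int(np.clip(u-100,0,312));y0=int(np.clip(v-75,0,234));print(x0,y0)
cv2.imwrite('pics/w3.png',cv2.convertScaleAbs(cv2.resize(im[y0:y0+150,x0:x0+200,::-1],(800,600),interpolation=cv2.INTER_CUBIC),alpha=1.4))
E
```

```text
[ 0.44627116 -0.05222299  0.14171508] [ 3.14028424e+00  6.02317185e-04 -1.92863684e-01] [ 0.51425019 -0.35578366 -1.83876671] 0.021029463241194996
155 0
```

View pics/w3.png

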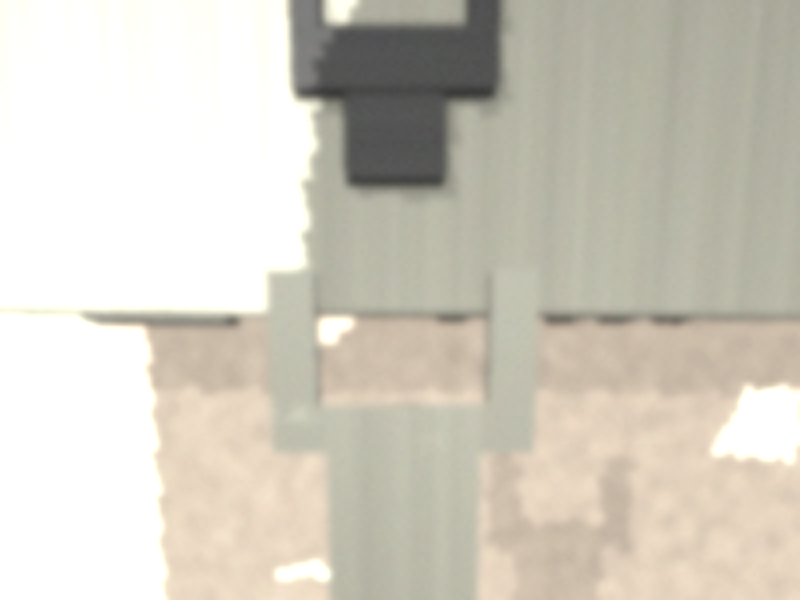

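The fork tips are at crop row 270 (outer 270–538, inner 315–488). The clip shoulders are at row 95 (295–497), the tab at 346–446 with its end at row 185.

```bash
python3 - <<'E'
from h import *
import pickle
k=pickle.load(open('k3.pkl','rb'))
def f(n,u,v,z):
    p=ray('',155+u/4,0+v/4,z,k)[:2];print(n,np.round(p,4));return p
z=.143
a=f('tipL',292,270,z);b=f('tipR',514,270,z);print(np.linalg.norm(a-b))
m=(a+b)/2;print('fork tip',m,'yaw',np.arctan2(-(a-b)[0],(a-b)[1]))
r=f('root',402,590,z);print('axis',np.arctan2(*(m-r)[::-1]))
s=(f('shL',295,95,.073)+f('shR',497,95,.073))/2;t=f('tabmid',396,183,.073);f('tabL',346,183,.073);f('tabR',446,183,.073)
L=f('shL',295,95,.073)-f('shR',497,95,.073);print(np.linalg.norm(L),'clipyaw',np.arctan2(-L[0],L[1]))
y=-.193;X=np.array([np.cos(y),np.sin(y)]);Y=np.array([np.sin(y),-np.cos(y)])
for n,q in [('sh',s),('tab',t)]: print(n,'tool x,y to go from tip',(q-m)@X,(q-m)@Y)
tcp=np.array([.4463,-.0522]);print('tip rel tcp',(m-tcp)@X,(m-tcp)@Y)
h=np.array([.6314,-.0869]);print('head rel tip',(h-m)@X,(h-m)@Y)
E
```

```text
tipL [ 0.547  -0.0573]
tipR [ 0.5417 -0.0844]
0.027546860506012665
fork tip [ 0.54434273 -0.07085201] yaw -0.1927819464103005
root [ 0.5054 -0.0631]
axis -0.19625246656014741
shL [ 0.5819 -0.0593]
shR [ 0.5752 -0.0934]
tabmid [ 0.5651 -0.0737]
tabL [ 0.5668 -0.0651]
tabR [ 0.5635 -0.0823]
shL [ 0.5819 -0.0593]
shR [ 0.5752 -0.0934]
0.03479324435426684 clipyaw -0.19270789598158178
sh tool x,y to go from tip 0.03462158695213889 -0.0011688452843855654
tab tool x,y to go from tip 0.02095231400379538 -0.0011929026870818077
tip rel tcp 0.09979992981598393 -0.0004992876003970595
head rel tip 0.08851896361026416 -0.000947909246408949
```

>>> step_arm(commands=[{"translation": [8,-1.1,0],"roll": 0},{"translation": [0,0,20],"roll": 0},{"translation": [0,0,20],"roll": 0},{"translation": [0,0,15],"roll": 0},{"translation": [0,0,8],"roll": 0},{"translation": [0,0,4],"roll": 0},{"translation": [0,0,2],"roll": 0},{"translation": [0,0,1],"roll": 0},{"translation": [0,0,0],"roll": 0},{"translation": [0,0,0],"roll": 0}])

```text
time: 9.12
tool_pos: [0.4565, -0.0498, 0.0718]
tool_rot: [3.141, -0.001, -0.19]
contact_force: [0.2, 0.4, -1.8]
opening: 0.0218
grip_force: 60.0
```

```bash
python3 - <<'E'
from h import *
import pickle
k=get_calibration('wrist');im=read_camera('wrist');pickle.dump(k,open('k4.pkl','wb'))
s=observe();print(s['tool_pos'],s['tool_rot'],s['contact_force'],s['time'],np.abs(s['qvel']).max())
u,v=proj('',(.565,-.075,.07),k);x0=int(np.clip(u-80,0,312));y0=int(np.clip(v-60,0,234));print(x0,y0)
cv2.imwrite('pics/w4.png',cv2.convertScaleAbs(cv2.resize(im[y0:y0+120,x0:x0+160,::-1],(800,600),interpolation=cv2.INTER_CUBIC),alpha=1.4))
E
```

```text
[ 0.45646822 -0.0499078   0.07186186] [ 3.14138647e+00 -1.43550593e-03 -1.90199331e-01] [ 0.45247947  0.00384132 -1.23967577] 9.1667 0.0024075495829747376
185 0
```

View pics/w4.png

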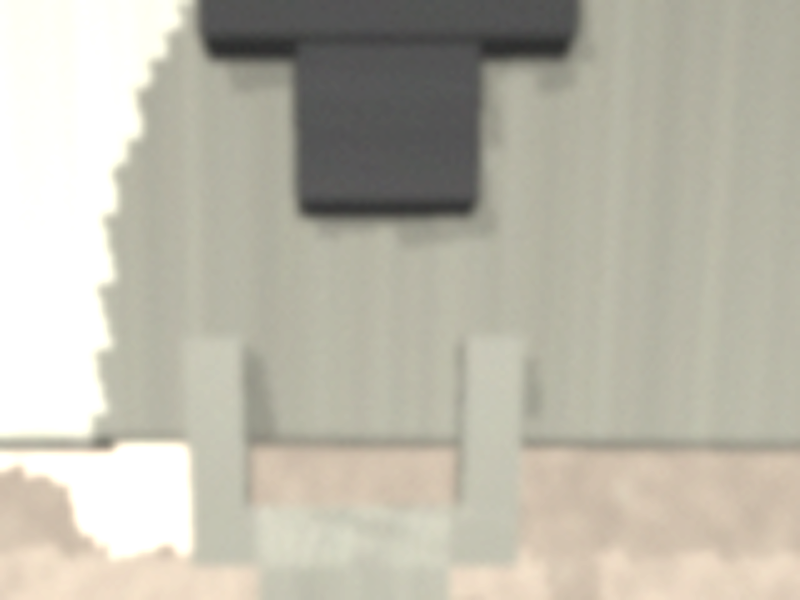

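The fork axis (col 356) is about 3.2 mm left of the tab's axis (col 388); shoulder row 50, tip row 340. I'll correct sideways, lower 0.8 mm and approach slowly.

>>> step_arm(commands=[{"translation": [0,3.3,0],"roll": 0},{"translation": [0,0,0.8],"roll": 0},{"translation": [3,0,0],"roll": 0},{"translation": [3,0,0],"roll": 0},{"translation": [2,0,0],"roll": 0},{"translation": [0,0,0],"roll": 0},{"translation": [0,0,0],"roll": 0}])

```text
time: 9.75
tool_pos: [0.4633, -0.0546, 0.0703]
tool_rot: [3.142, 0.0, -0.19]
contact_force: [0.8, 0.2, -1.2]
opening: 0.0216
grip_force: 60.0
```

```bash
python3 - <<'E'
from h import *
import pickle
k=get_calibration('wrist');im=read_camera('wrist')
s=observe();print(s['tool_pos'],s['tool_rot'],s['contact_force'])
x0,y0=185,0
cv2.imwrite('pics/w5.png',cv2.convertScaleAbs(cv2.resize(im[y0:y0+120,x0:x0+160,::-1],(800,600),interpolation=cv2.INTER_CUBIC),alpha=1.4))
E
```

```text
[ 0.46317194 -0.05451402  0.07031828] [ 3.14152852e+00  2.46829078e-04 -1.90208519e-01] [ 0.14915019  0.01743097 -2.55788491]
```

View pics/w5.png

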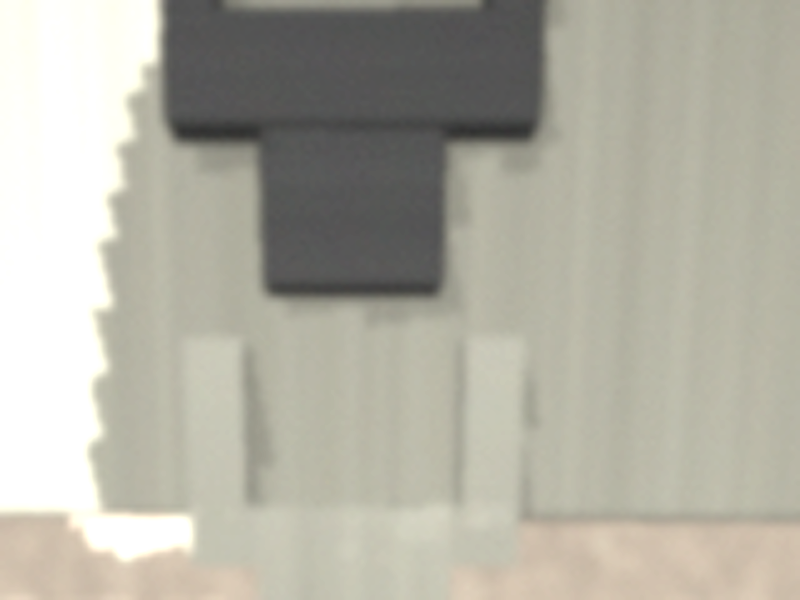

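Aligned: tab mid is at col 352, fork at 355. Now pushing the clip to just short of the lips meeting the spindle.

>>> step_arm(commands=[{"translation": [3,0,0],"roll": 0},{"translation": [3,0,0],"roll": 0},{"translation": [3,0,0],"roll": 0},{"translation": [3,0,0],"roll": 0},{"translation": [2,0,0],"roll": 0},{"translation": [1,0,0],"roll": 0},{"translation": [1,0,0],"roll": 0},{"translation": [1,0,0],"roll": 0},{"translation": [1,0,0],"roll": 0},{"translation": [1,0,0],"roll": 0},{"translation": [1,0,0],"roll": 0},{"translation": [1,0,0],"roll": 0},{"translation": [1,0,0],"roll": 0},{"translation": [1,0,0],"roll": 0},{"translation": [1,0,0],"roll": 0},{"translation": [1,0,0],"roll": 0},{"translation": [1,0,0],"roll": 0},{"translation": [1,0,0],"roll": 0},{"translation": [1,0,0],"roll": 0}])

```text
time: 11.38
tool_pos: [0.4908, -0.0599, 0.0704]
tool_rot: [3.141, -0.0, -0.19]
contact_force: [0.9, -0.5, -1.6]
opening: 0.0217
grip_force: 60.0
```

>>> step_arm(commands=[{"translation": [1,0,0],"roll": 0},{"translation": [1,0,0],"roll": 0},{"translation": [1,0,0],"roll": 0},{"translation": [1,0,0],"roll": 0},{"translation": [1,0,0],"roll": 0},{"translation": [1,0,0],"roll": 0},{"translation": [1,0,0],"roll": 0},{"translation": [1,0,0],"roll": 0},{"translation": [1,0,0],"roll": 0},{"translation": [1,0,0],"roll": 0}])

```text
time: 12.22
tool_pos: [0.4989, -0.0614, 0.07]
tool_rot: [-3.142, 0.004, -0.19]
contact_force: [-8.8, 0.9, 2.2]
opening: 0.0215
grip_force: 60.0
```

>>> step_arm(commands=[{"translation": [0.5,0,0],"roll": 0},{"translation": [0.5,0,0],"roll": 0},{"translation": [0.5,0,0],"roll": 0},{"translation": [0.5,0,0],"roll": 0}])

```text
time: 12.55
tool_pos: [0.4995, -0.0615, 0.0699]
tool_rot: [-3.142, 0.007, -0.19]
contact_force: [-11.2, 1.6, 5.4]
opening: 0.0217
grip_force: 60.0
```

>>> step_arm(commands=[{"translation": [0.5,0,0],"roll": 0},{"translation": [0.5,0,0],"roll": 0},{"translation": [0,0,0],"roll": 0}])

```text
time: 12.8
tool_pos: [0.5002, -0.0616, 0.0699]
tool_rot: [-3.141, 0.007, -0.19]
contact_force: [-12.6, 1.1, 5.2]
opening: 0.0216
grip_force: 60.0
```

>>> step_arm(commands=[{"translation": [0,0,-0.5],"roll": 0},{"translation": [0.4,0,0],"roll": 0},{"translation": [0.4,0,0],"roll": 0},{"translation": [0,0,0],"roll": 0}])

```text
time: 13.13
tool_pos: [0.5003, -0.0616, 0.0701]
tool_rot: [-3.141, 0.009, -0.19]
contact_force: [-14.8, 1.3, 5.1]
opening: 0.0217
grip_force: 60.0
```

```bash
python3 - <<'E'
from h import *
im=read_camera('wrist');k=get_calibration('wrist')
s=observe();print(s['tool_pos'],s['tool_rot'],s['contact_force'],s['torque'])
sd=read_camera('side');sc=read_camera('scene')
a=cv2.resize(im[0:120,175:335,::-1],(800,600),interpolation=cv2.INTER_CUBIC)[:,100:650][:, :480]
b=cv2.resize(sd[180:240,250:314,::-1],(320,300),interpolation=cv2.INTER_CUBIC)
c=cv2.resize(sc[175:235,180:244,::-1],(320,300),interpolation=cv2.INTER_CUBIC)
cv2.imwrite('pics/w6.png',cv2.convertScaleAbs(np.hstack([a,np.vstack([b,c])]),alpha=1.4))
for n in ['clip_throat','fork_tip']: print(n,search_frame('wrist',n)[:2])
E
```

```text
[ 0.5003027  -0.06158006  0.07012851] [-3.14142261  0.00890551 -0.19015337] [-14.92234789   0.71459456   4.95030032] [ 0.20190622  1.96984811 -0.16242653]
clip_throat [{'at': [0.599, -0.082, 0.0717], 'confidence': 0.94}]
fork_tip [{'at': [0.5442, -0.0722, 0.0999], 'confidence': 0.76}, {'at': [0.5891, -0.0867, 0.0672], 'confidence': 0.25}]
```

View pics/w6.png

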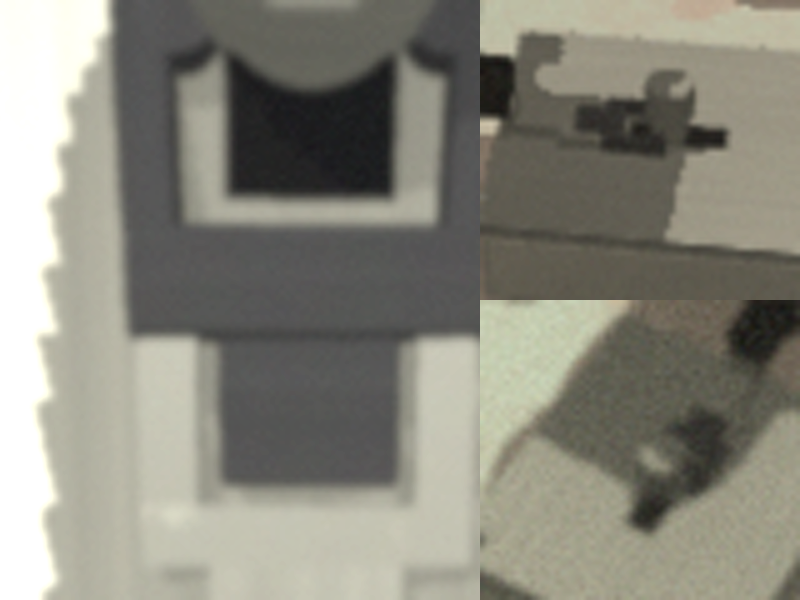

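The clip is square with the lips on the spindle and both tines on its shoulders, so this is just the lip resistance plus the blade rubbing on the deck. I'll ease up slightly and push on in small steps.

>>> step_arm(commands=[{"translation": [0,0,-0.8],"roll": 0},{"translation": [0.3,0,0],"roll": 0},{"translation": [0.3,0,0],"roll": 0},{"translation": [0,0,0],"roll": 0}])

```text
time: 13.72
tool_pos: [0.5004, -0.0616, 0.0706]
tool_rot: [-3.141, 0.01, -0.19]
contact_force: [-13.4, 0.1, 3.3]
opening: 0.0215
grip_force: 60.0
```

>>> step_arm(commands=[{"translation": [0,0,-0.6],"roll": 0},{"translation": [0.3,0,0],"roll": 0},{"translation": [0.3,0,0],"roll": 0},{"translation": [0,0,0],"roll": 0}])

```text
time: 14.05
tool_pos: [0.5015, -0.0618, 0.0709]
tool_rot: [-3.141, 0.009, -0.19]
contact_force: [-11.1, 0.9, -2.3]
opening: 0.0217
grip_force: 60.0
```

>>> step_arm(commands=[{"translation": [0.4,0,0],"roll": 0},{"translation": [0.4,0,0],"roll": 0},{"translation": [0.4,0,0],"roll": 0},{"translation": [0.4,0,0],"roll": 0}])

```text
time: 14.38
tool_pos: [0.5018, -0.0618, 0.0708]
tool_rot: [-3.141, 0.012, -0.19]
contact_force: [-11.1, 0.5, 0.7]
opening: 0.0216
grip_force: 60.0
```

>>> step_arm(commands=[{"translation": [0,0,-0.4],"roll": 0},{"translation": [0.4,0,0],"roll": 0},{"translation": [0.4,0,0],"roll": 0},{"translation": [0.4,0,0],"roll": 0},{"translation": [0,0,0],"roll": 0}])

```text
time: 14.8
tool_pos: [0.5071, -0.063, 0.0722]
tool_rot: [3.142, 0.003, -0.19]
contact_force: [-4.9, -0.7, -2.7]
opening: 0.0216
grip_force: 60.0
```

>>> step_arm(commands=[{"translation": [0.7,0,0.4],"roll": 0},{"translation": [0.7,0,0.3],"roll": 0},{"translation": [0.7,0,0],"roll": 0},{"translation": [0.7,0,0],"roll": 0}])

```text
time: 15.13
tool_pos: [0.5123, -0.064, 0.0725]
tool_rot: [3.141, -0.003, -0.19]
contact_force: [-0.8, 0.4, -2.0]
opening: 0.0215
grip_force: 60.0
```

>>> step_arm(commands=[{"translation": [0,0,0.6],"roll": 0},{"translation": [0.5,0,0.4],"roll": 0},{"translation": [0.5,0,0],"roll": 0},{"translation": [0.5,0,0],"roll": 0},{"translation": [0.5,0,0],"roll": 0},{"translation": [0.5,0,0],"roll": 0},{"translation": [0.5,0,0],"roll": 0}])

```text
time: 15.72
tool_pos: [0.5129, -0.0641, 0.0709]
tool_rot: [3.142, 0.002, -0.19]
contact_force: [-7.3, 1.2, 2.6]
opening: 0.0218
grip_force: 60.0
```

>>> step_arm(commands=[{"translation": [0.4,0,-0.5],"roll": 0},{"translation": [0.4,0,0],"roll": 0},{"translation": [0.4,0,0],"roll": 0},{"translation": [0,0,0],"roll": 0}])

```text
time: 16.05
tool_pos: [0.5131, -0.0641, 0.0712]
tool_rot: [-3.142, 0.004, -0.19]
contact_force: [-7.9, 0.9, 2.6]
opening: 0.0219
grip_force: 60.0
```

>>> step_arm(commands=[{"translation": [0.5,0,-0.3],"roll": 0},{"translation": [0.5,0,0],"roll": 0},{"translation": [0.5,0,0],"roll": 0},{"translation": [0,0,0],"roll": 0}])

```text
time: 16.38
tool_pos: [0.5131, -0.064, 0.0713]
tool_rot: [-3.141, 0.008, -0.19]
contact_force: [-12.0, 1.0, 4.6]
opening: 0.0219
grip_force: 60.0
```

>>> step_arm(commands=[{"translation": [0.4,0,-0.6],"roll": 0},{"translation": [0.4,0,0],"roll": 0},{"translation": [0.4,0,-0.3],"roll": 0},{"translation": [0,0,0],"roll": 0}])

```text
time: 16.72
tool_pos: [0.5132, -0.064, 0.0717]
tool_rot: [-3.141, 0.01, -0.19]
contact_force: [-14.1, 2.1, 4.4]
opening: 0.0217
grip_force: 60.0
```

>>> step_arm(commands=[{"translation": [0.4,0,-0.5],"roll": 0},{"translation": [0.2,0,0],"roll": 0},{"translation": [0,0,0],"roll": 0},{"translation": [0,0,0],"roll": 0},{"translation": [0,0,0],"roll": 0},{"translation": [0,0,0],"roll": 0}])

```text
time: 17.22
tool_pos: [0.5133, -0.064, 0.072]
tool_rot: [-3.141, 0.011, -0.19]
contact_force: [-15.4, 2.8, 3.2]
opening: 0.0219
grip_force: 60.0
```

>>> step_arm(commands=[{"translation": [0.2,0,0],"roll": 0},{"translation": [0,0,0],"roll": 0},{"translation": [0,0,0],"roll": 0},{"translation": [0,0,0],"roll": 0},{"translation": [0,0,0],"roll": 0},{"translation": [0,0,0],"roll": 0},{"translation": [0,0,0],"roll": 0},{"translation": [0,0,0],"roll": 0},{"translation": [0,0,0],"roll": 0},{"translation": [0,0,0],"roll": 0},{"translation": [0,0,0],"roll": 0},{"translation": [0,0,0],"roll": 0},{"translation": [0,0,0],"roll": 0},{"translation": [0,0,0],"roll": 0},{"translation": [0,0,0],"roll": 0},{"translation": [0,0,0],"roll": 0},{"translation": [0,0,0],"roll": 0},{"translation": [0,0,0],"roll": 0}])

```text
time: 18.72
tool_pos: [0.5134, -0.064, 0.0719]
tool_rot: [-3.141, 0.012, -0.19]
contact_force: [-15.1, 2.7, 5.0]
opening: 0.0217
grip_force: 60.0
```

```bash
python3 - <<'E'
from h import *
im=read_camera('wrist');s=observe();print(s['time'],s['tool_pos'],s['contact_force'])
cv2.imwrite('pics/w7f.png',im[...,::-1])
for n in ['clip_throat','clip']: print(n,search_frame('wrist',n)[:2])
for n in ['clip_throat','clip']: print(n,search_frame('scene',n)[:2] if read_camera('scene') is not None else 0)
E
```

```text
18.7667 [ 0.51332762 -0.06397195  0.07193388] [-15.89965154   2.71576988   4.01378841]
clip_throat [{'at': [0.6129, -0.0835, 0.0701], 'confidence': 0.59}]
clip [{'at': [0.6137, -0.0841, 0.0734], 'confidence': 0.95}]
clip_throat [{'at': [0.6241, -0.0756, 0.0708], 'confidence': 0.67}]
clip [{'at': [0.5642, -0.0726, 0.0886], 'confidence': 0.57}, {'at': [0.6248, -0.0768, 0.0739], 'confidence': 0.54}]
```

>>> step_arm(commands=[{"translation": [-1,0,0],"roll": 0},{"translation": [-1,0,0],"roll": 0},{"translation": [-1,0,0],"roll": 0},{"translation": [-1,0,0],"roll": 0},{"translation": [-2,0,0],"roll": 0},{"translation": [-3,0,0],"roll": 0},{"translation": [-4,0,0],"roll": 0},{"translation": [-5,0,0],"roll": 0},{"translation": [-5,0,0],"roll": 0},{"translation": [-5,0,0],"roll": 0},{"translation": [-5,0,0],"roll": 0},{"translation": [-5,0,0],"roll": 0},{"translation": [0,0,-10],"roll": 0},{"translation": [0,0,-20],"roll": 0},{"translation": [0,0,-20],"roll": 0},{"translation": [0,0,-20],"roll": 0},{"translation": [0,0,0],"roll": 0},{"translation": [0,0,0],"roll": 0},{"translation": [0,0,0],"roll": 0}])

```text
time: 20.65
tool_pos: [0.4804, -0.0578, 0.1423]
tool_rot: [-3.142, 0.001, -0.19]
contact_force: [0.4, 0.1, -2.7]
opening: 0.0214
grip_force: 60.0
```

```bash
python3 - <<'E'
from h import *
import pickle
k=get_calibration('wrist');im=read_camera('wrist');s=observe();print(s['time'],s['tool_pos'],s['tool_rot'],s['contact_force'])
pickle.dump(k,open('k8.pkl','wb'))
x0,y0=155,0
cv2.imwrite('pics/w8.png',cv2.convertScaleAbs(cv2.resize(im[:150,155:355,::-1],(800,600),interpolation=cv2.INTER_CUBIC),alpha=1.4))
E
```

```text
20.7 [ 0.48024943 -0.05776364  0.14194901] [-3.14148172e+00  2.26555935e-03 -1.90256855e-01] [-0.56924566  0.45400116 -2.56232729]
```

View pics/w8.png

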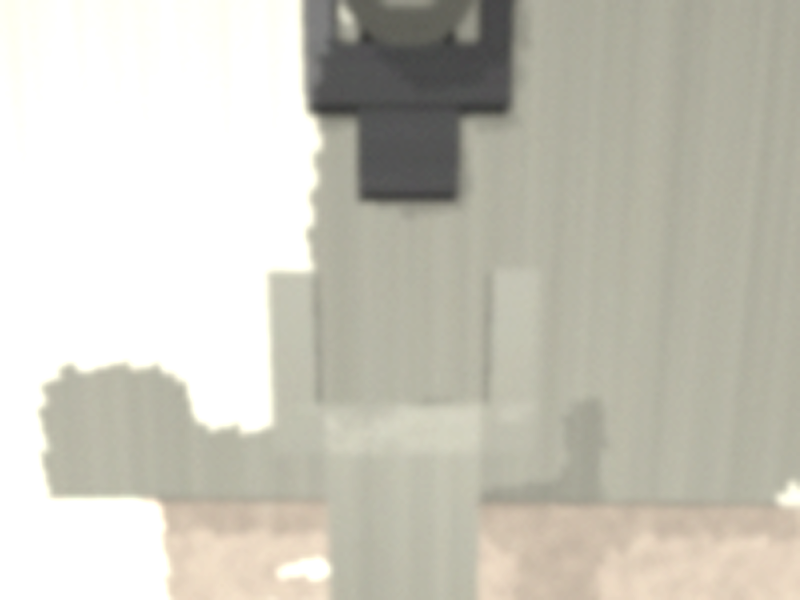

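The clip is home around the spindle: shoulder row 108, head overlapping the block. The fork still sits unchanged in the grip, with its tips at row 270. Returning to the rest.

>>> step_arm(commands=[{"translation": [0,0,0],"roll": -0.03},{"translation": [0,0,0],"roll": -0.03},{"translation": [3.6,-25.1,0],"roll": 0},{"translation": [3.6,-25.1,0],"roll": 0},{"translation": [3.6,-25.1,0],"roll": 0},{"translation": [3.6,-25.1,0],"roll": 0},{"translation": [3.6,-25.1,0],"roll": 0},{"translation": [3.6,-25.1,0],"roll": 0},{"translation": [3.6,-25.1,0],"roll": 0},{"translation": [3.6,-25.1,0],"roll": 0},{"translation": [3.6,-25.1,0],"roll": 0},{"translation": [3.6,-25.1,0],"roll": 0},{"translation": [0,0,0],"roll": 0},{"translation": [0,0,0],"roll": 0},{"translation": [0,0,0],"roll": 0},{"translation": [0,0,0],"roll": 0}])

```text
time: 22.03
tool_pos: [0.5489, 0.1852, 0.1424]
tool_rot: [3.141, 0.002, -0.131]
contact_force: [-1.2, -0.3, -2.4]
opening: 0.0221
grip_force: 60.0
```

>>> step_arm(commands=[{"translation": [0.3,-1.7,0],"roll": 0},{"translation": [0,0,20],"roll": 0},{"translation": [0,0,20],"roll": 0},{"translation": [0,0,20],"roll": 0},{"translation": [0,0,20],"roll": 0},{"translation": [0,0,15],"roll": 0},{"translation": [0,0,10],"roll": 0},{"translation": [0,0,5],"roll": 0},{"translation": [0,0,4],"roll": 0},{"translation": [0,0,3],"roll": 0},{"translation": [0,0,2],"roll": 0},{"translation": [0,0,0],"roll": 0},{"translation": [0,0,0],"roll": 0}])

```text
time: 23.12
tool_pos: [0.5503, 0.1879, 0.0247]
tool_rot: [-3.141, -0.001, -0.13]
contact_force: [-0.6, 0.8, -0.9]
opening: 0.0215
grip_force: 60.0
```

>>> step_arm(commands=[{"translation": [-0.8,0.8,1],"roll": 0},{"translation": [0,0,1],"roll": 0},{"translation": [0,0,1],"roll": 0},{"translation": [0,0,0.3],"roll": 0},{"translation": [0,0,0],"roll": 0}])

```text
time: 23.53
tool_pos: [0.5491, 0.1872, 0.0211]
tool_rot: [3.142, -0.0, -0.13]
contact_force: [-1.0, -0.9, 1.9]
opening: 0.0214
grip_force: 60.0
```

>>> step_arm(commands=[{"translation": [0,0,0],"roll": 0},{"translation": [0,0,0],"roll": 0},{"translation": [0,0,0],"roll": 0},{"translation": [0,0,0],"roll": 0},{"translation": [0,0,0],"roll": 0},{"translation": [0,0,0],"roll": 0}], fingers=0.8, grip_force=5)

```text
time: 24.03
tool_pos: [0.5491, 0.1871, 0.0209]
tool_rot: [3.142, -0.0, -0.13]
contact_force: [0.1, 0.5, 0.3]
opening: 0.0575
grip_force: 0.0
```

>>> step_arm(commands=[{"translation": [0,0,0],"roll": 0},{"translation": [0,0,0],"roll": 0},{"translation": [0,0,-5],"roll": 0},{"translation": [0,0,-10],"roll": 0},{"translation": [0,0,-20],"roll": 0},{"translation": [0,0,-30],"roll": 0},{"translation": [0,0,-30],"roll": 0},{"translation": [0,0,-30],"roll": 0},{"translation": [0,0,-30],"roll": 0},{"translation": [0,0,-30],"roll": 0},{"translation": [-20,0,-15],"roll": 0},{"translation": [-20,3,0],"roll": 0},{"translation": [-20,6,0],"roll": 0},{"translation": [0,0,0],"roll": 0},{"translation": [0,0,0],"roll": 0},{"translation": [0,0,0],"roll": 0}])

```text
time: 25.37
tool_pos: [0.489, 0.1861, 0.2217]
tool_rot: [-3.141, -0.002, -0.13]
contact_force: [-0.1, 0.1, 0.2]
opening: 0.0735
grip_force: 0.0
```

```bash
python3 - <<'E'
from h import *
import pickle
k=get_calibration('wrist');im=read_camera('wrist');s=observe();print(s['time'],s['tool_pos'],s['tool_rot'],s['contact_force'])
for n in ['tool_grip','rest_seat']: print(n,search_frame('wrist',n)[:2])
# compare rest region in scene picture to start
sc=read_camera('scene')[...,::-1].copy()
a=cv2.imread('pics/scene0.png');d=cv2.absdiff(a,sc)[195:255,280:360];print('rest diff',d.mean(),(d.max(2)>50).sum())
# dark handle pixels warped on the z=.052 plane
m=[]
for v in range(0,220):
  for u in range(150,360):
    if im[v,u].max()<38:
      p=ray('',u,v,.052,k)
      if .47<p[0]<.62 and .15<p[1]<.22: m.append(p[:2])
m=np.array(m);c,(w,h),ang=cv2.minAreaRect((m*1000).astype(np.float32));print(len(m),c,w,h,ang)
E
```

```text
25.4167 [0.48920259 0.18606543 0.22139013] [-3.14131409e+00 -1.27022433e-03 -1.30336168e-01] [-0.42613479 -0.38027819 -0.18357596]
tool_grip [{'at': [0.5686, 0.1836, 0.0489], 'confidence': 0.6}]
rest_seat [{'at': [0.5535, 0.2, 0.0055], 'confidence': 0.63}]
rest diff 18.154791666666668 234
1925 (545.8519897460938, 188.314453125) 30.246746063232422 107.82878875732422 81.25540924072266
```

```bash
python3 -c "
from cell import *
print(hand_in())"
```

```text
the job is handed in; nothing more can be done
None
```

I pushed the clip home on the spindle and held it with the fork at about 15 N for roughly 1.5 s. The fork tool is back in its rest and released, nothing else on the table was touched as far as I saw, and the job was handed in at about 25 s; `hand_in` returned no verdict.

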